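# Offer up a paint-box lid to its hinge and hold it for the pin

## Task

Take the loose lid out of the dowel rack and offer it up to the wooden paint box, standing upright above the hinge side with its brass leaf facing outward like the one on the box. Let it down gently so that its two knuckles go between the three knuckles on the box, until you feel them seat and the holes line up, and finish while still gripping the lid there, lightly pressed on its seat, so that a colleague can push the pin through. Leave the started pin and the other things on the bench alone.

Things in the scene. Friction and masses are not known exactly. Their poses are not given: they have to be found in the camera images.
- lid: loose wooden lid, 12 mm thick (its x), 200 mm wide (its y), 132 mm high (its z), 0.13-0.27 kg; inner face (+x) cork-lined, a brass hinge leaf on the outer face (-x) at the lower edge. Origin: middle of the board's lower edge, mid-thickness. It starts upright in the rack, hinge edge down, leaf toward the robot; the top edge is free to be gripped across the 12 mm
- lid_knuckles (a point): middle of the lid's hinge line (bore axis, along lid y): 7.25 mm to -x of the board's mid plane, 9.25 mm below its lower edge. Two brass knuckles (16 mm barrels, 8 mm bore, 16 mm long) are centred 18 mm either side of it
- paint_box: open wooden paint box with tubes in it, 140 mm (its x) by 200 mm (its y), 80 mm high; stands firm, does not move. Origin: centre of its underside. A brass hinge leaf 88 mm wide is screwed to the wall on its -x side, which is turned toward the robot
- box_knuckles (a point): middle of the box's hinge line (along box y), 93 mm above the bench. Three brass knuckles (barrels 16 mm thick, 16 mm long) centred 0 and 36 mm either side; in the two 20 mm gaps the lid's knuckles seat on the brass plate's edge just when the bores are level. Nothing guides them fore and aft. Held right, the board stands upright on the +x side of this line, lower edge 9 mm above it
- hinge_pin (a joint): steel hinge pin, 6 mm thick, 101 mm long, tapered tip, started in the box's -y (right-hand) end knuckle and sticking out 89 mm to the right along the hinge line, 6 mm under the board of a seated lid; value in m, 0 as found, positive when pushed in, held by light friction (2.5 N)
- rack: wooden dowel rack, fixed: two rails 150 mm apart with rows of 8 mm dowels standing 43 mm above them; the lid stands on the rails (30 mm above the bench) between the middle dowels with 1.5 mm play either way. Origin: centre of its underside; its axes are parallel to the lid's at the start
- sanding_block: sanding block, 35 x 70 x 15 mm, lying on the bench; bystander
- white_bottle: small white paint bottle, 33 mm across, 46 mm high, standing on the bench; bystander
- pliers: pliers with orange handles, 152 x 43 x 11 mm, lying on the bench; bystander

How it is judged (in metres and radians):
On the way:
1. the lid, gripped, is lifted clear of the rack until its hinge line is at least 10 mm above the box's hinge line and it touches neither rack nor box (contact force between the fingers and lid above 3 N and z of lid_knuckles in the frame of box_knuckles above 0.01 m and contact force between lid and rack below 0.1 N and contact force between lid and paint_box below 0.1 N), for 0.1 s.
At the end, for the whole second after the job is handed in: lid still gripped, at rest, upright within 0.1 rad, leaf outward; its hinge line on the box's within 2.5 mm fore and aft and in height, parallel within 0.04 rad; knuckles in the gaps (4 mm along the line), seated on the box's leaf with 0.5 to 30 N (x of lid_knuckles in the frame of box_knuckles between -0.0025 and 0.0025 m and z of lid_knuckles in the frame of box_knuckles between -0.0025 and 0.0025 m and y of lid_knuckles in the frame of box_knuckles between -0.004 and 0.004 m and angle between the y axis of lid and the y axis of paint_box, either way round below 0.04 rad and x of lid in the frame of box_knuckles above 0.002 m and angle between lid's own z axis and vertical below 0.1 rad and contact force between the fingers and lid above 3 N and contact force between lid and paint_box between 0.5 and 30 N and linear speed of lid below 0.01 m/s); the arm keeps its last pose, push and grip.
It fails at once if the lid is driven against the box with more than 60 N (contact force between lid and paint_box above 60 N).
It fails at once if the hinge pin is pushed in or out by more than 4 mm (value of joint hinge_pin above 0.004 m or value of joint hinge_pin below -0.004 m).
It fails at once if a bystander is moved by more than 20 mm (distance of any of sanding_block, white_bottle, pliers from where it was at the start of the episode above 0.02 m).
It also fails if it takes over 32 s, if anything falls off the work surface, if the arm or the gripper's body presses on something with over 40 N, if the wrist force passes 120 N, or if a joint passes its speed limit or range.

## Robot

A 6-joint arm with a two-finger parallel gripper is mounted at the origin on a cart in front of the work surface, level with it; the furniture and walls round the work are solid. World frame = base frame: x ahead of the robot, y to its left, z up, the work surface at z = 0. Lengths are in mm, angles in rad, forces in N, time in s.
With the tool pointing down it reaches from about 325 to 750 mm from the base axis. Payload 7.6 kg.
Tool frame: the origin (TCP) lies between the finger pads; the fingertips stand 25 mm ahead of it and the grasp point (between the pads) lies 6 mm ahead of it (tip_extent is the distance from the TCP to the fingertips, in mm); z points along the fingers, y is the line along which they close (so a half turn about z gives the same grasp; the last joint's range is limited). The gripper opens to 85 mm and grips with 20 to 120 N. Pads are 22 mm wide; open, the fingers measure 114 mm over their backs; the gripper's body (76 mm by 85 mm) begins 54 mm behind the grasp point. The pads swing forward as they close: fully open they stand 13 mm farther back than shut.
Start: joints at [1.073, 0.052, 1.401, -0, 1.689, -0.07], TCP at [217.792, 477.713, 256.323] pointing down, gripper open.
Joint ranges: [-2.9, 2.9], [-0.91, 2.17], [0.12, 2.37], [-1.06, 4.2], [0.26, 2.73], [-2.93, 2.93]. Speed limits (rad/s): [2.57, 2.57, 3.01, 3.14, 3.14, 3.14].

## Interface

Orientations are given as a unit quaternion [x, y, z, w].
In Python, from bench import get_obs, get_image, camera_params, hand_in, trace, tip_extent gives the robot as it stands.
- The arm moves only by the tool jog_arm, never from a script. Its argument "plan" is a list of rows, each a list of 2 entries, a list of its own where there are three numbers: the shift along the tool's x, y, z in m, then the turn, a rotation vector about the tool's x, y, z in rad. A call has 1 to 5 rows; each row shifts and turns the commanded pose from where the row before left it, along the tool's axes as they then stand; what a row does not reach is not made up. A row lasts 1/10 s, in which the tool goes at most 50 mm and 8.59 degrees, less where a joint would pass 70% of its speed; a pose out of reach is approached as far as the arm can. A call is refused whole if a number of a shift passes 0.05 or a number of a turn 0.15, either way. A call with a gripper value outside its range is refused whole. "fingers" is the gripper command: -1 is shut, 1 is fully open, values between are in proportion, set as the call begins (left out, the last holds). The fingers move at their own pace and stop on an object; the grip force is fixed at half the most. Time passes only in rows, so rows that do not move let the fingers close. It gives the time, the measured TCP pose, the force, the opening and the grip force at its end, in the units of the state.
- get_obs(): the state, without advancing time (a new reading comes with each control period).
- get_image(name): name is "scene" or "side" or "wrist"; returns (picture, depth): 420x560x3 uint8, blue, green, red; 420x560 float32, mm along the optical axis (not along the pixel's ray), 0 where there is no reading.
- camera_params(name): a dict with "vertical_fov" (degrees; the focal length in pixels is half the picture's height over the tangent of half this angle, whatever the lens; pixels are square), "cx", "cy" (the principal point, pixels), "rvec" (rotation vector, rad) and "tvec" (3), from world to camera coordinates, as OpenCV has them. Camera axes: x right, y down, z forward; pixel columns grow to the right and rows downward; lengths in mm; the calibration is good to about 2 mm. A picture is of the moment at which its call begins: read the wrist's pose just before it. camera_params takes no time and is no camera call; for the wrist camera it gives the pose at the moment of the call.
- hand_in(): hands the job in; it is judged then, once.
Trained networks look in the newest picture that a camera, given by its name, has taken for a name from the list of things; names that differ only in an ending like _2 or _b are one class to them, and where a whole thing is asked for, a point or a joint stands for the part that bears it (a point fixed in the world has none). Each returns a list of dicts, best first, with "score" (0 to 1); they miss things now and then, are a little off and sometimes report something else, mostly with a low value. They report only what shows in the picture. A call takes as long as a camera call.
- trace(camera, query): "region" (420x560 bool, what is visible of it) and "at" ([row, column] in pixels, amid what is visible of it).
The state is a dict: "t": time; "joints": joint angles; "dq": joint speeds; "tau": joint torques, N m; "position": TCP position; "eef_rot": TCP orientation; "ft_force": force on the tool from outside, world axes, zero at the start; "ft_torque": the same for the moment, N m; "finger_gap": finger opening in mm; "gripper_force": force on a finger pad.
Only numpy, scipy, OpenCV 4.12 (cv2) and the standard library are available. Lean on these libraries where they do the work, as an engineer would, in place of code of your own. Each camera call takes 0.05 s, during which the arm holds its last target. There are 200 camera calls.

## Working session

There is one attempt and no reset: what is moved stays moved. The work goes in short steps, Python scripts to look and compute and a tool call to move; the robot and the scene stay as the last step left them, time stands still between calls to the robot, and variables do not carry over. Pictures are saved under pics/ and viewed, at most 10 in all, crops included, and the job is handed in when it is done.

Besides the shell and the picture viewer there is one more tool, called after "Request:" as name(argument=value, ...), one argument or row to a line, values as JSON. jog_arm: Moves the arm, as the interface text tells. Its arguments: {"type":"object","properties":{"plan":{"type":"array"},"fingers":{"type":"number"}},"required":["plan"]}

```bash
mkdir -p pics; ls
cat > h.py <<'E'
import numpy as np, cv2
from scipy.spatial.transform import Rotation as R
from bench import get_obs, get_image, camera_params, hand_in, trace, tip_extent
def world(name, depth, mask=None, p=None):
    p = p or camera_params(name); f = 210/np.tan(np.radians(p["vertical_fov"])/2)
    r,c = np.nonzero((depth>0) if mask is None else (mask&(depth>0)))
    d = depth[r,c]; P = np.c_[(c-p["cx"])/f*d,(r-p["cy"])/f*d,d]
    M = R.from_rotvec(np.ravel(p["rvec"])).as_matrix()
    return (P-np.ravel(p["tvec"]))@M, r, c
E
python3 - <<'E'
from h import *
print(get_obs())
ims=[]
for n in ("scene","side"):
    p=camera_params(n); im,d=get_image(n); cv2.imwrite(f"pics/{n}0.png",im); np.save(f"{n}0.npy",d)
    print(n,p)
    for q in ("lid","paint_box","rack","hinge_pin","lid_knuckles","box_knuckles","sanding_block","white_bottle","pliers"):
        for t in trace(n,q)[:1]:
            P,_,_=world(n,d,t["region"],p)
            print(q,round(t["score"],2),t["at"],t["region"].sum(),np.percentile(P,[2,50,98],axis=0).round(0).tolist() if len(P) else None)
            np.save(f"{n}_{q}.npy",t["region"])
print(get_obs()["t"])
E
```

```text
pics
{'t': 0.0, 'joints': array([ 1.07271242e+00,  5.28512505e-02,  1.40175385e+00, -9.96796916e-06,
        1.68859829e+00, -7.03069464e-02]), 'dq': array([-8.92896292e-05,  3.80491708e-04,  2.21393121e-04,  2.49459493e-05,
        1.74002082e-03, -9.67941467e-04]), 'tau': array([-1.10149798e-03, -3.81661892e+01, -3.60187876e+01, -1.84569658e-04,
        6.16620644e-03,  4.08109838e-05]), 'position': array([217.65170471, 477.46244293, 255.45011032]), 'eef_rot': array([ 2.12261869e-01,  9.77212490e-01, -7.74455284e-04, -2.21063311e-04]), 'ft_force': array([-0.576608  ,  0.19729146,  0.42945282]), 'ft_torque': array([0.00807619, 0.03836048, 0.0113892 ]), 'gripper_force': 0.0, 'finger_gap': 85.7183076356121}
scene {'vertical_fov': 49.005783853483514, 'cx': 271.38249126811445, 'cy': 211.77181408418403, 'rvec': array([ 0.80604857, -2.60859264,  1.04258064]), 'tvec': array([430.33185256, 343.14848194, 708.25743532])}
lid 0.7 [161.8, 302.2] 3078 [[561.0, -331.0, 27.0], [579.0, -228.0, 108.0], [601.0, -143.0, 163.0]]
rack 0.97 [202.4, 320.8] 1715 [[506.0, -322.0, 1.0], [545.0, -203.0, 20.0]
[... 961 characters left out ...]
 [268.3, 255.1] 6825 [[503.0, 13.0, 5.0], [576.0, 136.0, 50.0], [644.0, 213.0, 94.0]]
rack 0.82 [192.8, 278.0] 1302 [[511.0, -315.0, -1.0], [559.0, -175.0, 18.0], [656.0, -144.0, 66.0]]
lid_knuckles 0.81 [164.9, 272.0] 1386 [[562.0, -332.0, 23.0], [582.0, -215.0, 105.0], [606.0, -139.0, 160.0]]
box_knuckles 0.87 [269.0, 257.8] 6817 [[503.0, 12.0, 5.0], [576.0, 136.0, 50.0], [643.0, 213.0, 94.0]]
sanding_block 0.88 [232.2, 352.4] 416 [[347.0, -97.0, -1.0], [381.0, -66.0, 11.0], [413.0, -40.0, 15.0]]
white_bottle 0.6 [256.1, 345.8] 340 [[374.0, 14.0, -3.0], [389.0, 36.0, 27.0], [404.0, 42.0, 45.0]]
pliers 0.73 [246.9, 179.4] 501 [[697.0, -9.0, -4.0], [771.0, 25.0, 5.0], [839.0, 37.0, 8.0]]
1.0
```

View images.

Run:
```python
from h import *
im=cv2.imread("pics/scene0.png"); cv2.imwrite("pics/sc1.png",cv2.resize(im,(784,588)))
```

```text
(no output)
```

View pics/sc1.png

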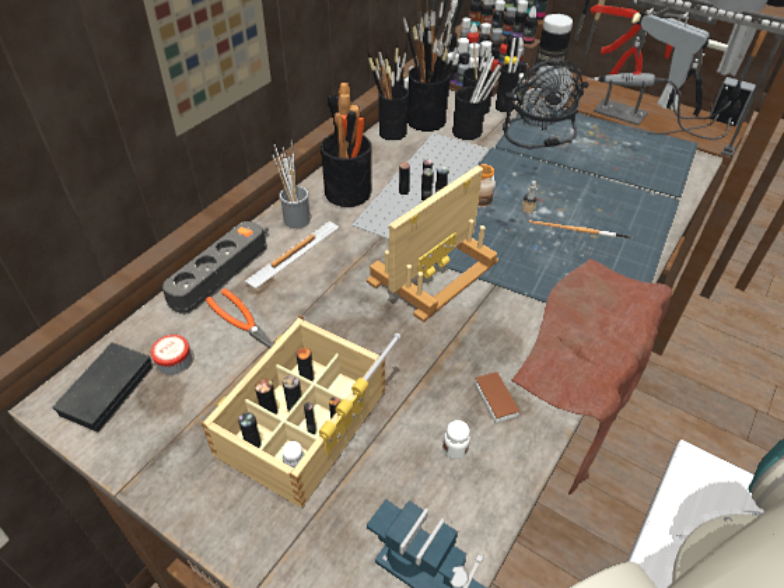

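The picture shows the lid in the rack (~435,245 in the enlarged view), the box with the brass knuckles (~345,410) and pin to (397,337); the networks' regions agree. Now I fit the planes.

```bash
cat > fit.py <<'E'
from h import *
def box_est(n,d,reg,p=None):
    # front wall plane and the hinge knuckles
    P,_,_=world(n,d,reg,p)
    return P
def vplane(P,tol=2.0,ax0=None):
    # RANSAC vertical-ish plane: line fit in xy
    rng=np.random.default_rng(0); best=None
    for _ in range(600):
        a,b=P[rng.choice(len(P),2,False),:2]
        t=b-a
        if np.linalg.norm(t)<40: continue
        t/=np.linalg.norm(t)
        if abs(t[1])<0.9: continue
        nn=np.array([t[1],-t[0]]); nn*=np.sign(nn[0]); e=np.abs((P[:,:2]-a)@nn)<tol
        if best is None or e.sum()>best.sum(): best=e
    Q=P[best]; c=Q.mean(0); u,s,v=np.linalg.svd(Q-c,full_matrices=False); nn=v[2]*np.sign(v[2][0])
    return c,nn,Q
E
python3 - <<'E'
from fit import *
for n in ("scene","side"):
    d=np.load(n+"0.npy"); p=camera_params(n)
    for q in ("lid","box"):
        reg=np.load(f"{n}_{'lid' if q=='lid' else 'box_knuckles'}.npy")
        P,r,c=world(n,d,reg,p)
        if q=="box":
            W=P[(P[:,2]<75)&(P[:,2]>12)&(P[:,0]<560)]
        else: W=P[(P[:,2]>75)]
        c0,nn,Q=vplane(W)
        yaw=np.arctan2(nn[1],nn[0]); 
        ex=np.array([np.cos(yaw),np.sin(yaw),0]); ey=np.array([-ex[1],ex[0],0])
        L=np.c_[(P-c0)@ex,(P-c0)@ey,P[:,2]]; 
        print(n,q,"c",c0.round(1),"n",nn.round(4),"yaw",yaw.round(4),len(Q),"res",np.std((Q-c0)@nn).round(2))
        near=L[np.abs(L[:,0])<12]
        print("  y ext",np.percentile(near[:,1],[0.5,2,98,99.5]).round(1),"z",np.percentile(near[:,2],[1,99,99.7]).round(1), "x ext", np.percentile(L[:,0],[0.5,2,50,98,99.5]).round(1))
        if q=="box":
            K=L[(L[:,2]>88)&(L[:,0]<10)]
            print("  knuckle pts",len(K),np.percentile(K,[1,50,99],axis=0).round(1).tolist())
            h,e=np.histogram(K[:,1],np.arange(-80,120,4)); print(list(zip(e[h>0].round(),h[h>0])))
        else:
            T=L[L[:,2]>155]; print("  top",np.percentile(T,[1,50,99],axis=0).round(1).tolist())
E
```

```text
scene lid c [ 578.5 -233.7  121.4] n [ 0.9845 -0.1755 -0.0024] yaw -0.1764 1854 res 0.82
  y ext [-103.8  -99.3   92.4   93.2] z [ 22.7 163.5 164.2] x ext [-8.5 -4.2 -0.   9.  10.9]
  top [[-1.8, -102.3, 155.2], [2.3, 7.3, 161.4], [11.2, 92.2, 164.3]]
scene box c [504.9 108.7  44. ] n [0.9976 0.0647 0.0238] yaw 0.0647 1163 res 0.95
  y ext [-129.9 -106.    93.1   93.8] z [  6.  102.1 103.1] x ext [ -7.4  -2.7  69.  136.3 139.1]
  knuckle pts 444 [[-8.8, -134.4, 88.4], [-2.1, -34.1, 97.6], [6.0, 37.5, 103.4]]Traceback (most recent call last):
  File "<stdin>", line 20, in <module>
IndexError: boolean index did not match indexed array along axis 0; size of axis is 50 but size of corresponding boolean axis is 49
```

Run:
```python
from fit import *
for n,yb,yl in (("scene",.0647,-.1764),("side",None,None)):
    d=np.load(n+"0.npy"); p=camera_params(n)
    for q in ("lid","box"):
        reg=np.load(f"{n}_{'lid' if q=='lid' else 'box_knuckles'}.npy")
        P,r,c=world(n,d,reg,p)
        W=P[(P[:,2]<75)&(P[:,2]>12)&(P[:,0]<560)] if q=="box" else P[(P[:,2]>75)]
        c0,nn,Q=vplane(W)
        yaw=np.arctan2(nn[1],nn[0]); ex=np.array([np.cos(yaw),np.sin(yaw),0]); ey=np.array([-ex[1],ex[0],0])
        if n=="side": print(n,q,"c",c0.round(1),"yaw",yaw.round(4),len(Q))
        A,_,_=world(n,d,None,p); L=np.c_[(A-c0)@ex,(A-c0)@ey,A[:,2]]
        if q=="box":
            K=L[(L[:,2]>86)&(L[:,2]<110)&(abs(L[:,0])<14)&(abs(L[:,1])<250)]
            for y in np.arange(-200,110,8):
                k=K[(K[:,1]>=y)&(K[:,1]<y+8)]
                if len(k)>2: print("   ",y,len(k),"x",np.percentile(k[:,0],[5,50,95]).round(1),"zmax",np.percentile(k[:,2],95).round(1), "x at top",k[k[:,2]>k[:,2].max()-2][:,0].mean().round(1))
        else:
            T=L[(L[:,2]>158)&(abs(L[:,0])<20)&(abs(L[:,1])<120)]; print("  top",np.percentile(T,[1,5,50,95,99],axis=0).round(1).tolist())
    B=L[(L[:,2]>76)&(L[:,2]<84)&(L[:,0]>-5)&(L[:,0]<150)&(abs(L[:,1])<130)]; print("box rim",np.percentile(B,[1,5,95,99],axis=0).round(1).tolist())
```

```text
top [[-1.7, -104.5, 158.2], [-0.9, -94.2, 159.0], [3.8, 1.9, 161.8], [10.8, 85.2, 163.9], [12.3, 92.1, 164.5]]
    -144 5 x [-4.9 -2.1 -0.7] zmax 97.0 x at top -2.0
    -136 21 x [-4.9 -1.2  3. ] zmax 99.0 x at top -0.4
    -128 11 x [-3.8 -1.9  0.5] zmax 98.5 x at top -2.0
    -120 13 x [-3.7 -1.9  0.8] zmax 96.9 x at top -0.9
    -112 12 x [-3.4 -1.5  3.3] zmax 96.6 x at top -1.5
    -104 12 x [-3.3 -1.8  0.1] zmax 97.3 x at top -1.5
    -96 10 x [-3.2 -1.4  0.8] zmax 98.1 x at top -0.4
    -88 14 x [-3.4 -1.8  1.5] zmax 97.5 x at top -2.1
    -80 13 x [-3.3 -1.5  1.2] zmax 97.9 x at top -1.5
    -72 11 x [-3.2 -1.8  0.9] zmax 97.6 x at top -1.4
    -64 13 x [-3.3 -2.3  0.8] zmax 97.1 x at top -1.1
    -56 16 x [-7.4 -2.6  2.5] zmax 102.1 x at top -1.5
    -48 35 x [-8.8 -3.4  4.1] zmax 102.3 x at top -0.8
    -40 55 x [-8.  -1.4  4.9] zmax 102.2 x at top -0.4
    -32 3 x [-2.7 -1.5 -1. ] zmax 88.3 x at top -1.8
    -16 33 x [-8.4 -3.2  5.3] zmax 103.1 x at top -0.2
    -8 48 x [-8.7 -3.1  4.6] zmax 102.1 x at top -1.3
    0 30 x [-7.8 -1.8  5. ] zmax 102.5 x at top -2.5
    16 15 x [-8.  -2.3  3.3] zmax 102.3 x at top -1.3
    24 45 x [-8.3 -4.1  4.5] zmax 102.9 x at top -1.3
    32 56 x [-7.9 -1.7  5.5] zmax 102.2 x at top 0.7
    88 3 x [1.1 3.6 4.3] zmax 87.5 x at top 2.9
box rim [[-1.8, -106.5, 76.2], [0.8, -104.1, 77.0], [138.5, 92.5, 82.0], [139.8, 93.4, 83.2]]
side lid c [ 580.9 -223.4  119.4] yaw -0.1783 704
  top [[-1.3, -112.8, 158.0], [-0.5, -102.7, 158.1], [5.3, -7.0, 159.0], [10.8, 77.1, 160.8], [11.2, 83.5, 161.5]]
side box c [533.2 113.7  41.7] yaw 0.2401 192
    32 3 x [-13.8 -13.6 -13.5] zmax 93.3 x at top -13.7
box rim [[-3.2, -123.7, 76.0], [3.7, -116.9, 76.2], [120.1, 89.4, 79.6], [124.4, 94.5, 81.3]]
```

Run:
```python
from h import *
o=get_obs(); q=R.from_quat(o["eef_rot"]); print(q.as_matrix().round(3))
p=camera_params("wrist"); M=R.from_rotvec(np.ravel(p["rvec"])).as_matrix(); C=-M.T@np.ravel(p["tvec"])
print("cam",C.round(1),"in tool",(q.inv().apply(C-o["position"])).round(1),"axes in tool",q.inv().apply(M).round(3).tolist(),p["vertical_fov"])
```

```text
[[-0.91   0.415  0.   ]
 [ 0.415  0.91   0.   ]
 [-0.     0.    -1.   ]]
cam [141.7 511.6 374.4] in tool [  83.3   -0.8 -118.1] axes in tool [[0.0, 1.0, -0.0], [-0.946, 0.0, -0.323], [-0.323, 0.0, 0.946]] 67.00323408658775
```

```bash
cat > plan.py <<'E'
from h import *
import sys
# plan.py x y z heading rows : rows from measured pose to target (tool down, tool y at heading)
x,y,z,h=map(float,sys.argv[1:5]); N=int(sys.argv[5])
o=get_obs(); p0=o["position"]; r0=R.from_quat(o["eef_rot"])
ex=np.array([np.cos(h),np.sin(h),0]); ey=np.array([-ex[1],ex[0],0])
r1=R.from_matrix(np.c_[ey,ex,[0,0,-1]])
w=(r0.inv()*r1).as_rotvec(); D=(np.array([x,y,z])-p0)/1000
print("t",o["t"],"dist",np.linalg.norm(D).round(4),"turn",w.round(4))
rows=[]
for k in range(N):
    rk=r0*R.from_rotvec(w*k/N)
    rows.append([rk.inv().apply(D/N).round(4).tolist(),(w/N).round(4).tolist()])
for i in range(0,N,5): print(rows[i:i+5])
E
python3 plan.py 583.7 -240.2 270 -0.177 17
```

```text
t 1.0 dist 0.8059 turn [ 1.00e-04 -1.00e-04  1.32e+00]
[[[-0.0371, -0.0295, -0.0008], [0.0, -0.0, 0.0776]], [[-0.0393, -0.0265, -0.0008], [0.0, -0.0, 0.0776]], [[-0.0412, -0.0234, -0.0008], [0.0, -0.0, 0.0776]], [[-0.0429, -0.0201, -0.0008], [0.0, -0.0, 0.0776]], [[-0.0443, -0.0167, -0.0008], [0.0, -0.0, 0.0776]]]
[[[-0.0455, -0.0133, -0.0008], [0.0, -0.0, 0.0776]], [[-0.0464, -0.0097, -0.0008], [0.0, -0.0, 0.0776]], [[-0.047, -0.0061, -0.0008], [0.0, -0.0, 0.0776]], [[-0.0473, -0.0024, -0.0008], [0.0, -0.0, 0.0776]], [[-0.0474, 0.0013, -0.0008], [0.0, -0.0, 0.0776]]]
[[[-0.0471, 0.005, -0.0008], [0.0, -0.0, 0.0776]], [[-0.0466, 0.0086, -0.0008], [0.0, -0.0, 0.0776]], [[-0.0458, 0.0122, -0.0008], [0.0, -0.0, 0.0776]], [[-0.0447, 0.0157, -0.0008], [0.0, -0.0, 0.0776]], [[-0.0434, 0.0191, -0.0008], [0.0, -0.0, 0.0776]]]
[[[-0.0418, 0.0224, -0.0008], [0.0, -0.0, 0.0776]], [[-0.0399, 0.0256, -0.0008], [0.0, -0.0, 0.0776]]]
```

Request:
jog_arm(
  plan=[
    [[-0.037, -0.03, -0.001], [0, 0, 0.078]],
    [[-0.039, -0.027, -0.001], [0, 0, 0.078]],
    [[-0.041, -0.023, -0.001], [0, 0, 0.078]],
    [[-0.043, -0.02, -0.001], [0, 0, 0.078]],
    [[-0.044, -0.017, -0.001], [0, 0, 0.078]],
  ],
  fingers=1,
)

```text
t: 1.5
position: [324.7, 264.7, 261.5]
eef_rot: [0.399, 0.917, 0.0, 0.0]
ft_force: [0.2, -0.3, 0.7]
finger_gap: 85.7
gripper_force: 0.0
```

Request:
jog_arm(
  plan=[
    [[-0.0455, -0.013, -0.001], [0, 0, 0.078]],
    [[-0.046, -0.01, -0.001], [0, 0, 0.078]],
    [[-0.047, -0.006, -0.001], [0, 0, 0.078]],
    [[-0.047, -0.002, -0.001], [0, 0, 0.078]],
    [[-0.047, 0.001, -0.001], [0, 0, 0.078]],
  ],
)

```text
t: 2.0
position: [431.3, 54.0, 266.6]
eef_rot: [0.569, 0.822, 0.0, 0.0]
ft_force: [0.7, 1.0, 0.6]
finger_gap: 85.8
gripper_force: 0.0
```

```bash
python3 plan.py 583.7 -240.2 250 -0.177 8
```

```text
t 2.0 dist 0.3318 turn [ 1.000e-03 -1.000e-04  5.366e-01]
[[[-0.0411, 0.0049, 0.0021], [0.0001, -0.0, 0.0671]], [[-0.0407, 0.0076, 0.0021], [0.0001, -0.0, 0.0671]], [[-0.0401, 0.0103, 0.0021], [0.0001, -0.0, 0.0671]], [[-0.0393, 0.013, 0.0021], [0.0001, -0.0, 0.0671]], [[-0.0384, 0.0156, 0.0021], [0.0001, -0.0, 0.0671]]]
[[[-0.0372, 0.0181, 0.0021], [0.0001, -0.0, 0.0671]], [[-0.0359, 0.0206, 0.0021], [0.0001, -0.0, 0.0671]], [[-0.0345, 0.023, 0.0021], [0.0001, -0.0, 0.0671]]]
```

Run:
```python
from h import *
get_image("scene"); get_obs(); 
for i in range(2): get_image("wrist")
import time
o=get_obs(); p=camera_params("wrist"); im,d=get_image("wrist"); cv2.imwrite("pics/w1.png",im); np.save("w1.npy",d); np.savez("w1p.npz",**p)
print(o["position"],np.abs(o["dq"]).max())
for q in ("box_knuckles","hinge_pin"):
    for t in trace("wrist",q)[:1]: print(q,t["score"],t["at"])
P,r,c=world("wrist",d,None,p)
K=P[(P[:,2]>90)&(P[:,2]<106)&(np.abs(P[:,0]-504)<40)&(np.abs(P[:,1]-70)<130)]
ex=np.array([np.cos(.0647),np.sin(.0647)]); ey=np.array([-ex[1],ex[0]])
L=np.c_[(K[:,:2]-[504,102])@ex,(K[:,:2]-[504,102])@ey,K[:,2]]
for y in np.arange(-140,70,6):
    k=L[(L[:,1]>=y)&(L[:,1]<y+6)]
    if len(k)>2: print(y,len(k),np.percentile(k[:,0],[3,50,97]).round(1),np.percentile(k[:,2],95).round(1))
```

```text
[431.40264005  53.81395317 266.13438664] 0.07300263349371215
box_knuckles 0.75 [174.6, 419.8]
hinge_pin 0.59 [256.1, 333.0]
-134 37 [-2.6  0.9  6.8] 98.8
-128 43 [-1.7  1.3  4.6] 98.8
-122 30 [-0.7  1.5  5. ] 97.0
-116 30 [-0.5  1.5  4.4] 96.9
-110 32 [-0.5  1.2  4.7] 97.1
-104 31 [-0.5  1.3  4.4] 96.8
-98 32 [-0.5  1.8  4.7] 97.2
-92 31 [-0.7  1.2  4.6] 97.4
-86 33 [-0.6  1.4  4.1] 97.2
-80 33 [-0.6  1.2  4.4] 97.5
-74 37 [-0.6  1.3  4.8] 96.9
-68 34 [-0.4  1.4  4.7] 97.3
-62 38 [-0.5  1.5  4.4] 97.1
-56 35 [-0.5  1.1  4.5] 97.2
-50 30 [-4.6  1.1  4.7] 99.4
-44 102 [-5.6 -0.3  8.2] 102.3
-38 103 [-5.6 -0.1  8.5] 102.5
-32 94 [-5.4  0.4  8.1] 102.2
-14 3 [-1.6  1.1  3.8] 101.4
-8 114 [-5.7  0.1  8.4] 102.2
-2 117 [-5.7 -0.2  8. ] 102.1
4 85 [-5.6  0.4  8.5] 101.8
22 10 [-4.9 -0.5  7.2] 101.8
28 127 [-5.6 -0.4  8. ] 102.4
34 133 [-5.8 -0.4  8.4] 102.1
40 80 [-5.6 -0.2  8.2] 102.5
```

View pics/w1.png

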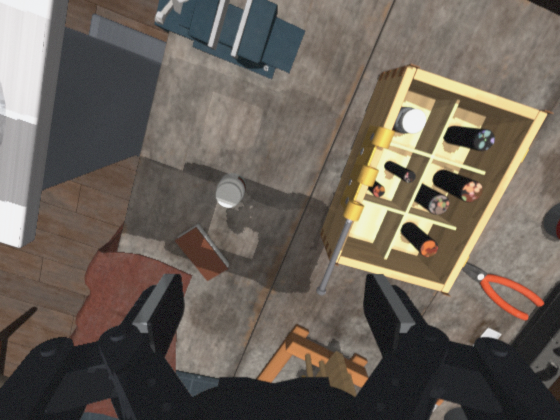

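```bash
python3 plan.py 583.7 -240.2 240 -0.177 8
```

```text
t 2.3 dist 0.3351 turn [-0.000e+00 -4.000e-04  5.414e-01]
[[[-0.0415, 0.0047, 0.0033], [-0.0, -0.0001, 0.0677]], [[-0.0411, 0.0075, 0.0033], [-0.0, -0.0001, 0.0677]], [[-0.0405, 0.0102, 0.0033], [-0.0, -0.0001, 0.0677]], [[-0.0397, 0.0129, 0.0033], [-0.0, -0.0001, 0.0677]], [[-0.0387, 0.0156, 0.0033], [-0.0, -0.0001, 0.0677]]]
[[[-0.0376, 0.0182, 0.0033], [-0.0, -0.0001, 0.0677]], [[-0.0363, 0.0207, 0.0033], [-0.0, -0.0001, 0.0677]], [[-0.0348, 0.0231, 0.0033], [-0.0, -0.0001, 0.0677]]]
```

The wrist view shows the box's three knuckles (384,138), (368,176), (353,210) and the pin running to (322,290), agreeing with the scene fit: hinge ≈ (505,102), yaw 0.065.

Request:
jog_arm(
  plan=[
    [[-0.0415, 0.005, 0.003], [0, 0, 0.068]],
    [[-0.041, 0.0075, 0.003], [0, 0, 0.068]],
    [[-0.0405, 0.01, 0.003], [0, 0, 0.068]],
    [[-0.04, 0.013, 0.003], [0, 0, 0.068]],
    [[-0.039, 0.0155, 0.003], [0, 0, 0.068]],
  ],
)

```text
t: 2.8
position: [527.1, -129.9, 251.4]
eef_rot: [0.699, 0.715, 0.0, 0.0]
ft_force: [0.1, 1.1, 1.0]
finger_gap: 85.4
gripper_force: 0.0
```

Request:
jog_arm(
  plan=[
    [[-0.0375, 0.018, 0.003], [0, 0, 0.068]],
    [[-0.036, 0.021, 0.003], [0, 0, 0.068]],
    [[-0.035, 0.023, 0.003], [0, 0, 0.065]],
    [[0, 0, 0], [0, 0, 0]],
  ],
)

```text
t: 3.2
position: [584.4, -243.4, 238.9]
eef_rot: [0.768, 0.64, -0.001, -0.002]
ft_force: [-0.3, 0.3, -0.2]
finger_gap: 85.4
gripper_force: 0.0
```

```bash
python3 - <<'E'
from fit import *
o=get_obs(); p=camera_params("wrist"); im,d=get_image("wrist"); cv2.imwrite("pics/w2.png",im)
t=trace("wrist","lid"); print(o["position"],[ (a["score"],a["at"]) for a in t])
P,r,c=world("wrist",d,None,p)
h=-.177; ex=np.array([np.cos(h),np.sin(h)]); ey=np.array([-ex[1],ex[0]])
T=P[(P[:,2]>156)&(P[:,2]<168)]; L=np.c_[(T[:,:2]-[583.7,-240.2])@ex,(T[:,:2]-[583.7,-240.2])@ey,T[:,2]]
for y in range(-112,112,16):
    k=L[(L[:,1]>=y)&(L[:,1]<y+16)&(abs(L[:,0])<15)]
    if len(k)>3: print(y,len(k),np.percentile(k[:,0],[3,50,97]).round(1),np.median(k[:,2]).round(1))
k=L[abs(L[:,0])<10]; print("y ext",np.percentile(k[:,1],[.3,99.7]).round(1))
E
python3 plan.py 583.7 -240.2 148 -0.177 4
```

```text
[ 584.35668399 -243.39654474  238.91100675] [(0.58, [198.3, 274.6])]
-112 84 [-4.3  1.4  7.1] 162.3
-96 269 [-4.2  1.1  7.1] 162.4
-80 306 [-4.8  1.1  7. ] 162.3
-64 333 [-5.4  1.1  6.9] 162.4
-48 339 [-4.5  1.2  6.8] 162.3
-32 345 [-4.3  1.2  6.7] 162.4
-16 392 [-4.8  0.9  6.6] 162.4
0 407 [-4.6  0.7  6.5] 162.4
16 437 [-4.4  1.3  6.4] 162.4
32 501 [-4.8  1.4  7. ] 162.4
48 577 [-5.8  0.8  6.9] 162.3
64 575 [-4.5  0.9  6.8] 162.4
80 628 [-4.8  0.9  6.7] 162.4
96 82 [-4.5  1.   6.4] 162.2
y ext [-99.7  97.6]
t 3.3 dist 0.0933 turn [-0.0016 -0.0009  0.0009]
[[[0.0, -0.0, 0.0233], [-0.0004, -0.0002, 0.0002]], [[0.0, -0.0, 0.0233], [-0.0004, -0.0002, 0.0002]], [[0.0, -0.0, 0.0233], [-0.0004, -0.0002, 0.0002]], [[0.0, -0.0001, 0.0233], [-0.0004, -0.0002, 0.0002]]]
```

Request:
jog_arm(
  plan=[
    [[0, 0.001, 0.03], [0, 0, 0]],
    [[0, 0, 0.03], [0, 0, 0]],
    [[0, 0, 0.02], [0, 0, 0]],
    [[0, 0, 0.013], [0, 0, 0]],
    [[0, 0, 0], [0, 0, 0]],
  ],
  fingers=0,
)

```text
t: 3.8
position: [584.0, -239.9, 148.2]
eef_rot: [0.766, 0.642, -0.0, -0.001]
ft_force: [0.5, 0.2, 0.2]
finger_gap: 42.9
gripper_force: 0.0
```

Request:
jog_arm(
  plan=[
    [[0, 0, 0], [0, 0, 0]],
    [[0, 0, 0], [0, 0, 0]],
    [[0, 0, 0], [0, 0, 0]],
    [[0, 0, 0], [0, 0, 0]],
    [[0, 0, 0], [0, 0, 0]],
  ],
  fingers=-1,
)

```text
t: 4.3
position: [585.2, -241.8, 151.4]
eef_rot: [0.767, 0.642, 0.001, 0.001]
ft_force: [-0.5, 1.6, 6.2]
finger_gap: 11.3
gripper_force: 59.5
```

Request:
jog_arm(
  plan=[
    [[0, 0, -0.015], [0, 0, 0]],
    [[0, 0, -0.025], [0, 0, 0]],
    [[0, 0, -0.03], [0, 0, 0]],
    [[0, 0, -0.03], [0, 0, 0]],
    [[0, 0, -0.015], [0, 0, 0]],
  ],
)

```text
t: 4.8
position: [584.9, -242.1, 268.4]
eef_rot: [0.767, 0.641, 0.001, 0.002]
ft_force: [-0.1, -0.1, -1.1]
finger_gap: 11.1
gripper_force: 58.8
```

Request:
jog_arm(
  plan=[
    [[0, 0, 0], [0, 0, 0]],
    [[0, 0, 0], [0, 0, 0]],
  ],
)

```text
t: 5.0
position: [584.2, -241.7, 262.9]
eef_rot: [0.767, 0.641, -0.0, -0.001]
ft_force: [-1.1, -0.2, -2.5]
finger_gap: 11.3
gripper_force: 58.7
```

```bash
python3 plan.py 560 -60 266 -0.177 5;  python3 plan.py 510.5 101 266 0.065 10
```

```text
t 5.0 dist 0.1833 turn [-0.0017 -0.0005 -0.0011]
[[[0.0349, -0.0112, -0.0006], [-0.0003, -0.0001, -0.0002]], [[0.0349, -0.0112, -0.0006], [-0.0003, -0.0001, -0.0002]], [[0.0349, -0.0112, -0.0006], [-0.0003, -0.0001, -0.0002]], [[0.0349, -0.0112, -0.0006], [-0.0003, -0.0001, -0.0002]], [[0.0349, -0.0112, -0.0006], [-0.0003, -0.0001, -0.0002]]]
t 5.0 dist 0.3505 turn [-0.0016 -0.0007 -0.2431]
[[[0.0324, -0.0133, -0.0003], [-0.0002, -0.0001, -0.0243]], [[0.0327, -0.0125, -0.0003], [-0.0002, -0.0001, -0.0243]], [[0.033, -0.0117, -0.0003], [-0.0002, -0.0001, -0.0243]], [[0.0333, -0.0109, -0.0003], [-0.0002, -0.0001, -0.0243]], [[0.0336, -0.0101, -0.0003], [-0.0002, -0.0001, -0.0243]]]
[[[0.0338, -0.0093, -0.0003], [-0.0002, -0.0001, -0.0243]], [[0.034, -0.0085, -0.0003], [-0.0002, -0.0001, -0.0243]], [[0.0342, -0.0076, -0.0003], [-0.0002, -0.0001, -0.0243]], [[0.0344, -0.0068, -0.0003], [-0.0002, -0.0001, -0.0243]], [[0.0345, -0.006, -0.0003], [-0.0002, -0.0001, -0.0243]]]
```

Request:
jog_arm(
  plan=[
    [[0.032, -0.013, -0.001], [0, 0, -0.024]],
    [[0.033, -0.0125, 0], [0, 0, -0.024]],
    [[0.033, -0.012, 0], [0, 0, -0.024]],
    [[0.033, -0.011, 0], [0, 0, -0.024]],
    [[0.034, -0.01, 0], [0, 0, -0.024]],
  ],
)

```text
t: 5.5
position: [546.6, -69.1, 262.7]
eef_rot: [0.727, 0.687, -0.001, -0.002]
ft_force: [0.3, -0.3, -2.4]
finger_gap: 11.4
gripper_force: 59.2
```

Request:
jog_arm(
  plan=[
    [[0.034, -0.009, 0], [0, 0, -0.024]],
    [[0.034, -0.0085, 0], [0, 0, -0.024]],
    [[0.034, -0.0075, 0], [0, 0, -0.024]],
    [[0.0345, -0.007, 0], [0, 0, -0.024]],
    [[0.0345, -0.004, 0], [0, 0, -0.027]],
  ],
)

```text
t: 6.0
position: [512.2, 102.3, 262.9]
eef_rot: [0.683, 0.73, -0.001, -0.001]
ft_force: [0.2, -0.6, -2.2]
finger_gap: 11.2
gripper_force: 59.2
```

Request:
jog_arm(
  plan=[
    [[0, 0, 0], [0, 0, 0]],
    [[0, 0, 0], [0, 0, 0]],
    [[0, 0, 0], [0, 0, 0]],
  ],
)

```text
t: 6.3
position: [513.3, 100.3, 264.1]
eef_rot: [0.684, 0.729, -0.001, -0.001]
ft_force: [0.2, -0.7, -1.8]
finger_gap: 11.2
gripper_force: 59.2
```

```bash
python3 - <<'E'
from fit import *
o=get_obs(); p=camera_params("scene"); im,d=get_image("scene"); cv2.imwrite("pics/s2.png",im); np.save("s2.npy",d)
t=trace("scene","lid")
print(o["t"],o["position"].round(1),o["ft_force"].round(1),[(a["score"],a["at"]) for a in t])
cv2.imwrite("pics/s2c.png",cv2.resize(im[120:380,130:430],None,fx=2.3,fy=2.3,interpolation=cv2.INTER_CUBIC))
P,_,_=world("scene",d,None,p)
W=P[(P[:,2]>150)&(P[:,2]<255)&(abs(P[:,0]-512)<25)&(abs(P[:,1]-102)<105)]
c0,nn,Q=vplane(W,2.5); print("lid plane",c0.round(1),nn.round(4),"yaw",np.arctan2(nn[1],nn[0]).round(4),len(Q))
print("y ext",np.percentile(Q[:,1],[.5,99.5]).round(1),"z",np.percentile(Q[:,2],[.5,99.5]).round(1))
np.savez("lidpl.npz",c=c0,n=nn)
E
python3 plan.py 512.6 102 266 0.065 1
```

```text
6.3 [513.3 100.3 264.1] [ 0.2 -0.7 -1.8] [(0.8, [256.4, 225.4])]
lid plane [503.9 119.9 199.3] [ 0.9978  0.0633 -0.0174] yaw 0.0633 2984
y ext [  3.2 199.2] z [150.7 254.4]
t 6.4 dist 0.0025 turn [-0.001   0.0002 -0.0017]
[[[0.002, -0.0008, -0.0013], [-0.001, 0.0002, -0.0017]]]
```

View pics/s2c.png

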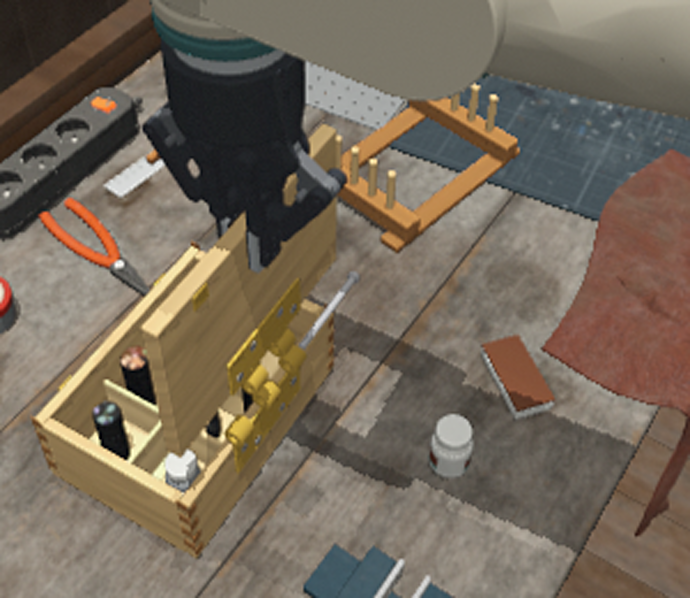

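The lid stands upright above the hinge side, leaf outward, its knuckles (~265,385 and 295,360 in the crop) above the box's. Now I compare the two sets of barrels in this same picture.

```bash
cat > rel.py <<'E'
from h import *
from scipy.optimize import least_squares
ex=np.array([np.cos(.0647),np.sin(.0647),0]); ey=np.array([-ex[1],ex[0],0]); H=np.array([504,102,0])
def loc(n,d,p): 
    P,_,_=world(n,d,None,p); return np.c_[(P-H)@ex,(P-H)@ey,P[:,2]]
def barrel(K,z0,x0=0):
    # radius-8 circle in x,z, soft loss
    f=least_squares(lambda a:np.hypot(K[:,0]-a[0],K[:,2]-a[1])-8,[x0,z0],loss="soft_l1",f_scale=.7)
    return f.x.round(2),len(K),np.median(np.abs(f.fun)).round(2)
def gaps(L,lo,hi,xr):
    k=L[(L[:,2]>lo)&(L[:,2]<hi)&(L[:,0]>xr[0])&(L[:,0]<xr[1])&(abs(L[:,1])<60)]
    h,e=np.histogram(k[:,1],np.arange(-60,61,3)); return list(zip(e[:-1].astype(int).tolist(),h.tolist()))
E
python3 - <<'E'
from rel import *
d=np.load("s2.npy"); L=loc("scene",d,camera_params("scene"))
print("box",gaps(L,90,108,(-12,9)))
print("lid",gaps(L,125,143,(-12,12)))
for y in (-36,0,36):
    K=L[(abs(L[:,1]-y)<8)&(L[:,2]>91)&(L[:,2]<106)&(abs(L[:,0])<13)]; print("box",y,barrel(K,94))
for y in (-18,18):
    K=L[(abs(L[:,1]-y)<8)&(L[:,2]>126)&(L[:,2]<146)&(L[:,0]>-13)&(L[:,0]<9)]; print("lid",y,barrel(K,137)); print(np.percentile(K,[2,50,98],axis=0).round(1).tolist())
# lid left edge
B=L[(L[:,2]>160)&(L[:,2]<250)&(L[:,0]>-8)&(L[:,0]<15)&(L[:,1]>60)&(L[:,1]<115)]; print("lid y max",np.percentile(B[:,1],[95,99,99.8]).round(1))
B=L[(L[:,2]>20)&(L[:,2]<76)&(abs(L[:,0])<8)&(L[:,1]>60)&(L[:,1]<115)]; print("box y max",np.percentile(B[:,1],[95,99,99.8]).round(1))
for z in range(140,260,15):
    k=L[(abs(L[:,2]-z)<7)&(abs(L[:,0])<15)&(abs(L[:,1])<90)&(abs(L[:,1])>47)]; print(z,np.median(k[:,0]).round(2),end="; ")
E
```

```text
box [(-60, 5), (-57, 5), (-54, 3), (-51, 6), (-48, 1), (-45, 6), (-42, 14), (-39, 13), (-36, 13), (-33, 15), (-30, 28), (-27, 0), (-24, 0), (-21, 0), (-18, 0), (-15, 0), (-12, 1), (-9, 7), (-6, 14), (-3, 13), (0, 13), (3, 18), (6, 24), (9, 0), (12, 0), (15, 0), (18, 0), (21, 0), (24, 0), (27, 11), (30, 19), (33, 14), (36, 17), (39, 16), (42, 29), (45, 0), (48, 0), (51, 0), (54, 0), (57, 0)]
lid [(-60, 0), (-57, 0), (-54, 0), (-51, 0), (-48, 0), (-45, 0), (-42, 0), (-39, 0), (-36, 0), (-33, 0), (-30, 5), (-27, 12), (-24, 7), (-21, 12), (-18, 14), (-15, 29), (-12, 0), (-9, 0), (-6, 0), (-3, 0), (0, 0), (3, 0), (6, 9), (9, 10), (12, 10), (15, 11), (18, 16), (21, 25), (24, 3), (27, 0), (30, 0), (33, 0), (36, 0), (39, 0), (42, 0), (45, 0), (48, 0), (51, 0), (54, 0), (57, 0)]
box -36 (array([ 1.13, 93.63]), 78, np.float64(0.87))
box 0 (array([ 0.52, 93.67]), 79, np.float64(0.87))
box 36 (array([ 0.76, 93.28]), 98, np.float64(0.55))
lid -18 (array([  0.82, 135.71]), 74, np.float64(1.04))
[[-8.2, -25.1, 128.0], [-4.3, -15.4, 138.4], [3.6, -12.2, 144.8]]
lid 18 (array([  0.94, 135.2 ]), 77, np.float64(0.94))
[[-8.1, 10.8, 127.9], [-4.4, 19.6, 137.9], [4.1, 24.1, 144.5]]
lid y max [97.4 97.7 98.1]
box y max [ 99.9 100.3 100.6]
140 1.26; 155 1.15; 170 1.21; 185 1.22; 200 1.41; 215 1.45; 230 1.6; 245 1.63;
```

Request:
jog_arm(
  plan=[
    [[0.0022, 0.0004, 0.01], [0, 0, 0]],
    [[0, 0, 0.012], [0, 0, 0]],
    [[0, 0, 0.006], [0, 0, 0]],
    [[0, 0, 0], [0, 0, 0]],
    [[0, 0, 0], [0, 0, 0]],
  ],
)

```text
t: 6.9
position: [513.7, 103.3, 237.2]
eef_rot: [0.684, 0.73, -0.0, -0.0]
ft_force: [-0.5, 0.6, -1.8]
finger_gap: 11.3
gripper_force: 59.2
```

```bash
cat > chk.py <<'E'
from rel import *
import sys
z0=float(sys.argv[1])
o=get_obs(); Ls=[]
for i in range(3):
    im,d=get_image("scene"); Ls.append(loc("scene",d,camera_params("scene")))
L=np.vstack(Ls); cv2.imwrite("pics/s3c.png",cv2.resize(im[240:340,180:290],None,fx=5,fy=5,interpolation=cv2.INTER_CUBIC))
o=get_obs(); print(o["t"],o["position"].round(2),o["eef_rot"].round(4),o["ft_force"].round(2))
for n,ys,z in (("box",(-36,0,36),93.5),("lid",(-18,18),z0)):
    for y in ys:
        K=L[(abs(L[:,1]-y)<8)&(abs(L[:,2]-z)<9)&(abs(L[:,0])<10)]; K=K[(K[:,2]>z-3)&(K[:,0]<5)]
        b=L[(abs(L[:,1]-y)<14)&(abs(L[:,2]-z)<6)&(L[:,0]>-12)&(L[:,0]<-2)]
        print(n,y,barrel(K,z),"front",np.percentile(K[:,0],[1,3,8]).round(2),"left end",np.percentile(b[:,1],[90,97,99]).round(1))
B=L[(L[:,2]>z0+15)&(L[:,2]<z0+110)&(L[:,0]>-8)&(L[:,0]<15)&(L[:,1]>60)&(L[:,1]<115)]; print("lid y max",np.percentile(B[:,1],[95,99,99.8]).round(1))
for y in (-75,75):
  k=L[(L[:,2]>z0+15)&(L[:,2]<z0+40)&(abs(L[:,0])<15)&(abs(L[:,1]-y)<15)]; print("lid face low",y,np.median(k[:,0]).round(2),len(k))
  k=L[(L[:,2]>20)&(L[:,2]<75)&(abs(L[:,0])<15)&(abs(L[:,1]-y)<15)]; print("box face",y,np.median(k[:,0]).round(2),len(k))
E
python3 chk.py 108
```

```text
7.05 [513.94 103.36 237.86] [6.838e-01 7.297e-01 5.000e-04 3.000e-04] [-0.35 -0.48 -2.23]
box -36 (array([ 0.88, 93.57]), 166, np.float64(0.57)) front [-7.77 -7.46 -7.1 ] left end [-28.6 -27.7 -27.6]
box 0 (array([ 0.98, 93.56]), 187, np.float64(0.58)) front [-7.82 -7.5  -7.15] left end [7.3 7.9 8.1]
box 36 (array([ 0.79, 93.38]), 252, np.float64(0.7)) front [-7.47 -7.34 -6.91] left end [43.6 43.9 44.3]
lid -18 (array([  1.06, 107.53]), 169, np.float64(0.77)) front [-7.95 -7.61 -7.16] left end [-10.2  -9.7  -9.2]
lid 18 (array([  1.1 , 107.27]), 172, np.float64(0.61)) front [-7.53 -7.42 -7.19] left end [26.  26.6 27. ]
lid y max [100.4 100.9 101.2]
lid face low -75 2.07 255
box face -75 1.87 430
lid face low 75 2.03 353
box face 75 1.92 610
```

Request:
jog_arm(
  plan=[
    [[-0.0003, 0, 0.004], [0, 0, 0]],
    [[0, 0, 0.004], [0, 0, 0]],
    [[0, 0, 0.003], [0, 0, 0]],
    [[0, 0, 0], [0, 0, 0]],
    [[0, 0, 0], [0, 0, 0]],
  ],
)

```text
t: 7.55
position: [513.7, 103.0, 226.2]
eef_rot: [0.684, 0.73, -0.0, -0.0]
ft_force: [0.5, 0.5, -0.4]
finger_gap: 11.4
gripper_force: 59.2
```

Request:
jog_arm(
  plan=[
    [[0, 0, 0.001], [0, 0, 0]],
    [[0, 0, 0.001], [0, 0, 0]],
    [[0, 0, 0], [0, 0, 0]],
    [[0, 0, 0], [0, 0, 0]],
  ],
)

```text
t: 7.95
position: [513.7, 103.0, 224.3]
eef_rot: [0.684, 0.73, 0.0, -0.0]
ft_force: [0.2, 0.2, -1.8]
finger_gap: 11.4
gripper_force: 59.2
```

Request:
jog_arm(
  plan=[
    [[0, 0, 0.001], [0, 0, 0]],
    [[0, 0, 0.001], [0, 0, 0]],
    [[0, 0, 0], [0, 0, 0]],
    [[0, 0, 0], [0, 0, 0]],
  ],
)

```text
t: 8.35
position: [514.0, 103.1, 223.8]
eef_rot: [0.684, 0.73, 0.001, 0.001]
ft_force: [-0.9, -0.8, 5.3]
finger_gap: 10.7
gripper_force: 60.3
```

```bash
python3 chk.py 92
```

```text
8.5 [514.   103.09 223.84] [6.837e-01 7.297e-01 8.000e-04 6.000e-04] [-1.53 -0.01  5.36]
box -36 (array([ 1.03, 93.42]), 153, np.float64(0.69)) front [-7.53 -7.34 -7.17] left end [-26.8 -23.3 -23.2]
box 0 (array([ 0.94, 93.37]), 171, np.float64(0.7)) front [-7.59 -7.33 -7.05] left end [11.5 13.4 13.9]
box 36 (array([ 0.84, 93.44]), 203, np.float64(0.9)) front [-7.73 -7.49 -7.11] left end [43.2 43.8 44.1]
lid -18 (array([ 0.74, 92.72]), 125, np.float64(0.61)) front [-7.93 -7.56 -7.26] left end [-7.  -5.3 -4.6]
lid 18 (array([ 0.71, 92.85]), 126, np.float64(0.66)) front [-7.98 -7.54 -7.21] left end [28.8 30.9 31.7]
lid y max [100.2 100.5 100.8]
lid face low -75 2.1 250
box face -75 1.88 443
lid face low 75 2.07 346
box face 75 1.88 613
```

View pics/s3c.png

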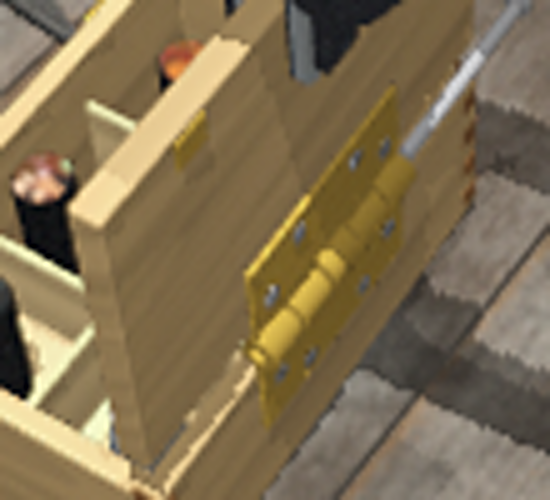

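Request:
jog_arm(
  plan=[
    [[0, 0, 0], [0, 0, 0]],
    [[0, 0, 0], [0, 0, 0]],
    [[0, 0, 0], [0, 0, 0]],
    [[0, 0, 0], [0, 0, 0]],
  ],
)

```text
t: 8.9
position: [514.0, 103.1, 223.8]
eef_rot: [0.684, 0.73, 0.001, 0.001]
ft_force: [-2.1, -0.4, 5.4]
finger_gap: 11.4
gripper_force: 60.3
```

The crop shows the five barrels interleaved in one straight line (265,355 to 395,175), with the pin undisturbed. The press is steady at about 7 N.

```bash
python3 -c "
from bench import hand_in
print(hand_in())"
```

```text
the job is handed in; nothing more can be done
None
```

The lid is seated in the box's hinge, still gripped and pressed down with about 7 N. The knuckles line up to within about 1 mm, the pin looks undisturbed, and the job was handed in at about 9 s; the hand-in call returned no verdict.

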